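# Point out the paint and the unpainted tree

## Robot

A 7-joint arm with a two-finger parallel gripper is mounted at the origin on the work surface. World frame = base frame: x ahead of the robot, y to its left, z up, the work surface at z = 0. Lengths are in m, angles in degrees, forces in N, time in s.
With the tool pointing down it reaches from about 0.425 to 0.95 m from the base axis. Payload 4.7 kg.
Tool frame: the origin (TCP) lies between the finger pads, 19 mm behind the fingertips; this is the grasp point; z points along the fingers, y is the line along which they close (so a half turn about z gives the same grasp; the last joint's range is limited). The gripper opens to 87 mm and grips with 3 to 60 N. Pads are 19 mm wide; open, the fingers measure 117 mm over their backs; the gripper's body (75 mm by 190 mm) begins 51 mm behind the grasp point.
Start: joints at [63.489, 26.849, -2.785, 87.806, 1.381, 65.374, -4.715], TCP at [0.284, -0.612, 0.241] pointing down, gripper open.
Joint ranges: [-148.3, 148.3], [-19.14, 114.17], [-79.39, 73.82], [5.75, 140.21], [-59.74, 239.74], [12.07, 113.84], [-152.46, 152.46]. Speed limits (degrees/s): [147.25, 147.25, 180, 180, 180, 180, 180].

## Interface

Orientations are given as [roll, pitch, yaw] about the fixed x, y, z axes, in that order (R = Rz(yaw) Ry(pitch) Rx(roll)).
In Python, from rig import * gives the robot as it stands.
- The arm moves only by the tool arm_command, never from a script. Its argument "plan" is a list of rows, each an object with "offset": the shift along the world's x, y, z normalised to -1 to 1, where 1 is 30 cm, a list of three; "turn": the turn, a rotation vector about the world's x, y, z normalised to -1 to 1, where 1 is 60 degrees, a list of three; "fingers": the finger opening in mm, from 0 to 87. A call has 1 to 12 rows; each row is the pose to reach, as a shift and turn from the pose commanded when the call began; what a row does not reach only later rows make up. A row lasts 1/12 s, in which the tool goes at most 41.7 mm and 7.16 degrees, less where a joint would pass 70% of its speed; a pose out of reach is approached as far as the arm can. A call with a number of a shift or a turn outside -1 to 1 is refused whole. A call with a gripper value outside its range is refused whole. The fingers move at their own pace and stop on an object; "grip_force" is the grip in N (left out, the last holds). Time passes only in rows, so rows that repeat a pose let the fingers close. It gives the time, the measured TCP pose, the force, the opening and the grip force at its end, in the units of the state.
- get_state(): the state, without advancing time (a new reading comes with each control period).
- snapshot(name): name is "side" or "top" or "wrist"; returns the picture (400x640x3 uint8, red, green, blue); there is no depth.
- camera_info(name): a dict with "fov_y" (degrees; the focal length in pixels is half the picture's height over the tangent of half this angle, whatever the lens; pixels are square), "cx", "cy" (the principal point, pixels), "R" (3x3) and "t" (3): a world point X has camera coordinates R X + t. Camera axes: x right, y down, z forward; pixel columns grow to the right and rows downward; lengths in m; the calibration is good to about 2 mm. A picture is of the moment at which its call begins: read the wrist's pose just before it. camera_info takes no time and is no camera call; for the wrist camera it gives the pose at the moment of the call.
- close_job(): hands the job in; it is judged then, once.
The state is a dict: "time": time; "joints": joint angles; "qd": joint speeds; "tau": joint torques, N m; "eef_pos": TCP position; "eef_rot": TCP orientation; "ft_force": force on the tool from outside, world axes, zero at the start; "ft_torque": the same for the moment, N m; "grip_width": finger opening in m; "grasp_force": force on a finger pad.
Only numpy, scipy, OpenCV 4.12 (cv2) and the standard library are available. Lean on these libraries where they do the work, as an engineer would, in place of code of your own. Each camera call takes 0.05 s, during which the arm holds its last target. There are 200 camera calls.

## Task

Show the pupil which paint goes where: press the orange call button all the way down to get attention, let it spring back, then point down at the middle of the jar with the green lid, and after that at the middle of the one tree on the picture that is still white, each time staying for about two seconds with the fingertips just above it (a finger's width or two). Touch, shift or lift none of the jars, the picture, the eraser, the tape, the marker or the brush, and carry the hand high from one place to the next so that it never comes close above a wrong jar or tree. Finish while still pointing at the white tree, clear of it.

Things in the scene. Friction and masses are not known exactly. Their poses are not given: they have to be found in the camera images.
- call (a joint): travel of the call button: 0 m out, 0.006 m fully down; sprung, about 5 N holds it fully down and it comes back by itself
- call_top (a point): centre of the top face of the orange round call button (36 mm across) in its white housing (52 mm across, 12 mm high), fixed to the table; z up; with the button out its top stands 22 mm above the table and the button is pressed straight down
- jar_green: paint jar with green lid and green band on a white body, standing loose; 62 mm tall, lid 54 mm across; origin at the centre of its underside, z up
- jar_red: paint jar with red lid and red band on a white body, standing loose; 62 mm tall, lid 54 mm across; origin at the centre of its underside, z up
- jar_blue: paint jar with blue lid and blue band on a white body, standing loose; 62 mm tall, lid 54 mm across; origin at the centre of its underside, z up
- jar_yellow: paint jar with yellow lid and yellow band on a white body, standing loose; 62 mm tall, lid 54 mm across; origin at the centre of its underside, z up
- tree_white: the tree still left white: a flat white disc 54 mm across with a dark outline and a short dark trunk, drawn on the picture; origin at the centre of the disc, on the sheet
- tree_ochre: one of the painted trees: a flat ochre disc 54 mm across with a short dark trunk; origin at the centre of the disc, on the sheet
- tree_rust: one of the painted trees: a flat rust disc 54 mm across with a short dark trunk; origin at the centre of the disc, on the sheet
- tree_olive: one of the painted trees: a flat olive disc 54 mm across with a short dark trunk; origin at the centre of the disc, on the sheet
- tree_brown: one of the painted trees: a flat brown disc 54 mm across with a short dark trunk; origin at the centre of the disc, on the sheet
- tree_purple: one of the painted trees: a flat purple disc 54 mm across with a short dark trunk; origin at the centre of the disc, on the sheet
- picture: picture of six trees on a thin fixed drawing board, 250 mm (its x) by 330 mm (its y), sheet surface 6 mm above the table; origin at the centre of its underside; tree discs stand in two rows of three, 100 mm between the rows and 95 mm within a row
- eraser: loose white eraser 55 x 24 x 14 mm, origin at the centre of its underside
- tape: loose roll of yellow tape lying flat, 90 mm across, 24 mm high, origin at the centre of its underside
- marker: loose black and blue marker pen 140 mm long along its x, 13 mm thick, origin under its middle
- brush: loose brush lying along its x, 200 mm long, less than 30 mm high
There are look-alikes about, which are no part of the job. There is more than one size of the part that bears call; the job needs the middle-sized. Several things have the shape of the jar_green; the one meant has the colours described above.

How it is judged (in metres and radians):
On the way, in this order (a step that is already met when the one before it is completed fails the run):
1. the call button is pressed fully down (value of joint call above 0.0048 m), for 0.05 s.
2. the hand points down at the green-lidded jar for a while, just above it (horizontal distance between the grasp point and jar_green below 0.025 m and z of the grasp point in the frame of jar_green between 0.078 and 0.137 m and angle between the grasp point's own z axis and vertical above 2.2 rad), for 1.5 s.
3. the hand points down at the white tree for a while, just above it (horizontal distance between the grasp point and tree_white below 0.025 m and z of the grasp point in the frame of tree_white between 0.016 and 0.075 m and angle between the grasp point's own z axis and vertical above 2.2 rad), for 1.5 s.
At the end, for the whole second after the job is handed in: The fingers point down (within about 54 degrees of straight down) with the tool point within 25 mm of the middle of the white tree and 16 to 75 mm above the sheet; the button is out again; no loose thing has moved by more than 8 mm (all of step 3 and value of joint call below 0.0015 m and distance of each of jar_green, jar_red, jar_blue, jar_yellow, eraser, tape, marker, brush from where it was at the start of the episode below 0.008 m); the robot touches nothing.
It fails at once if the robot touches a jar, the picture, the eraser, the tape, the marker or the brush (contact force between any of jar_green, jar_red, jar_blue, jar_yellow, eraser, tape, marker, brush, picture and the fingers above 0.5 N or contact force between any of jar_green, jar_red, jar_blue, jar_yellow, eraser, tape, marker, brush, picture and the arm above 0.5 N).
It fails at once if a loose thing is shifted by more than 8 mm (distance of any of jar_green, jar_red, jar_blue, jar_yellow, eraser, tape, marker, brush from where it was at the start of the episode above 0.008 m).
It fails at once if the hand points closely at a wrong jar (tool point within 20 mm of its axis and less than 75 mm above its lid) ((horizontal distance between the grasp point and jar_red below 0.02 m and z of the grasp point in the frame of jar_red between 0.002 and 0.137 m) or (horizontal distance between the grasp point and jar_blue below 0.02 m and z of the grasp point in the frame of jar_blue between 0.002 and 0.137 m) or (horizontal distance between the grasp point and jar_yellow below 0.02 m and z of the grasp point in the frame of jar_yellow between 0.002 and 0.137 m)).
It fails at once if the hand points closely at a wrong tree (tool point within 20 mm of its centre and less than 75 mm above the sheet) ((horizontal distance between the grasp point and tree_ochre below 0.02 m and z of the grasp point in the frame of tree_ochre between -0.06 and 0.075 m) or (horizontal distance between the grasp point and tree_rust below 0.02 m and z of the grasp point in the frame of tree_rust between -0.06 and 0.075 m) or (horizontal distance between the grasp point and tree_olive below 0.02 m and z of the grasp point in the frame of tree_olive between -0.06 and 0.075 m) or (horizontal distance between the grasp point and tree_brown below 0.02 m and z of the grasp point in the frame of tree_brown between -0.06 and 0.075 m) or (horizontal distance between the grasp point and tree_purple below 0.02 m and z of the grasp point in the frame of tree_purple between -0.06 and 0.075 m)).
It also fails if it takes over 53 s, if anything falls off the work surface, if the arm or the gripper's body presses on something with over 40 N, if the wrist force passes 120 N, or if a joint passes its speed limit or range.

## Working session

There is one attempt and no reset: what is moved stays moved. The work goes in short steps, Python scripts to look and compute and a tool call to move; the robot and the scene stay as the last step left them, time stands still between calls to the robot, and variables do not carry over. Pictures are saved under pics/ and viewed, at most 10 in all, crops included, and the job is handed in when it is done.

Besides the shell and the picture viewer there is one more tool, called after ">>>" as name(argument=value, ...), one argument or row to a line, values as JSON. arm_command: Moves the arm, as the interface text tells. Scaled input: -1 to 1 covers 30 cm each way for a shift and 60 degrees each way for a turn. Its arguments: {"type":"object","properties":{"plan":{"type":"array"},"grip_force":{"type":"number"}},"required":["plan"]}

```bash
mkdir -p pics; python3 - <<'E'
from rig import *
import cv2
for n in("top","side"):
    im=snapshot(n); cv2.imwrite(f"pics/{n}0.png",im[:,:,::-1]); c=camera_info(n); print(n,c)
s=get_state(); print(s["time"],s["eef_pos"],s["eef_rot"])
E
```

```text
top {'fov_y': 54.50177401318809, 'cx': 322.7954101374808, 'cy': 201.71086286550738, 'R': array([[-0.00945518, -0.99988537, -0.01182605],
       [-0.99790912,  0.01019136, -0.0638241 ],
       [ 0.06393731,  0.01119786, -0.99789109]]), 't': array([0.0064036 , 0.49618386, 0.99940207])}
side {'fov_y': 54.028105623108424, 'cx': 317.5720051588494, 'cy': 192.7476811282731, 'R': array([[-0.96397061, -0.26597764,  0.00407009],
       [-0.14083208,  0.49731146, -0.8560652 ],
       [ 0.2256701 , -0.82579489, -0.51685182]]), 't': array([0.49578797, 0.11284223, 1.0821707 ])}
0.1 [ 0.28350529 -0.61202453  0.24029135] [-1.79898749e+02  4.14674486e-03  2.48557618e+01]
```

View pics/top0.png

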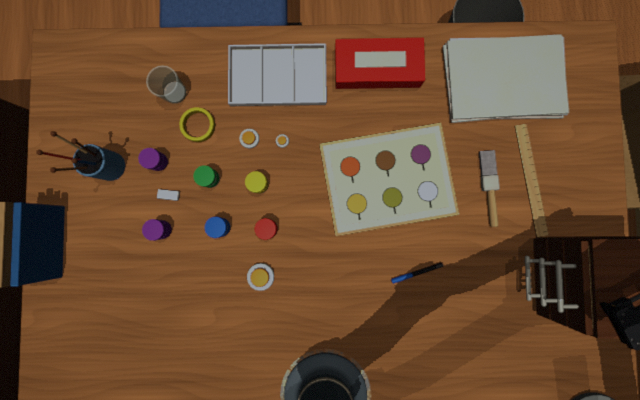

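View pics/side0.png

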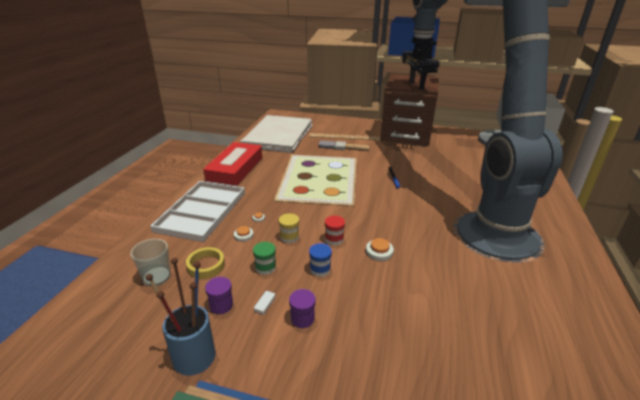

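The button candidates in the top view are (260,277) large, (249,138) middle and (282,141) small. The green lid is at (206,176), with same-shaped jars at (256,182), (216,227), (265,229), (152,158) and (155,229). The white tree is at (428,191) among the coloured discs. Next I'll measure positions and sizes and check one close crop.

```bash
cat > h.py <<'E'
import numpy as np, cv2
def ray(c,px,z):
    f=200/np.tan(np.radians(c["fov_y"]/2))
    d=c["R"].T@np.array([(px[0]-c["cx"])/f,(px[1]-c["cy"])/f,1]); o=-c["R"].T@c["t"]
    return o+d*(z-o[2])/d[2]
def blob(im,seed,lo,hi):
    h=cv2.cvtColor(im,cv2.COLOR_RGB2HSV); m=cv2.inRange(h,np.array(lo),np.array(hi))
    n,l,s,c=cv2.connectedComponentsWithStats(m)
    k=[i for i in range(1,n) if s[i,4]>15]
    i=min(k,key=lambda i:np.hypot(*(c[i]-seed)))
    x,y,w,hh=s[i,:4]; return np.array([x+(w-1)/2,y+(hh-1)/2]),c[i],(w,hh),s[i,4]
E
python3 - <<'E'
from rig import *
from h import *
im=cv2.imread("pics/top0.png")[:,:,::-1].copy(); c=camera_info("top")
h=cv2.cvtColor(im,cv2.COLOR_RGB2HSV)
for p in[(249,138),(282,141),(260,277),(206,176),(424,190),(428,186)]: print(p,h[p[1],p[0]])
f=200/np.tan(np.radians(c["fov_y"]/2))
W=([0,0,110],[179,75,255])
for n,s,z,lo,hi in[("btnM",(249,138),.022,[8,120,120],[24,255,255]),("btnS",(282,141),.022,[8,120,120],[24,255,255]),("btnL",(260,277),.022,[8,120,120],[24,255,255]),
 ("housM",(249,138),.012,*W),("housS",(282,141),.012,*W),("housL",(260,277),.012,*W),
 ("green",(206,176),.062,[45,100,40],[85,255,255]),("yellow",(256,182),.062,[24,120,80],[34,255,255]),("blue",(216,227),.062,[100,150,60],[125,255,255]),("red",(265,229),.062,[0,170,80],[7,255,255]),
 ("rust",(350,166),.006,[0,120,60],[12,255,255]),("ochre",(357,203),.006,[14,120,60],[26,255,255]),("olive",(392,197),.006,[24,120,30],[40,255,255]),("purple",(421,154),.006,[135,50,20],[175,255,255]),("white",(428,190),.006,[90,0,100],[150,60,255])]:
    b,cc,wh,a=blob(im,s,lo,hi); P=ray(c,b,z); dep=(c["R"]@P+c["t"])[2]
    print(n,b,cc.round(1),wh,a,"pos",P.round(3),"size mm",(np.array(wh)*dep/f*1000).round(0), "r",np.hypot(*P[:2]).round(3))
cr=[im[115:260,130:310],im[130:235,320:460]]
cv2.imwrite("pics/crop.png",cv2.resize(im[115:295,130:460],None,fx=2.4,fy=2.4,interpolation=cv2.INTER_CUBIC)[:,:,::-1])
E
```

```text
(249, 138) [ 21 186 152]
(282, 141) [ 21 181 152]
(260, 277) [ 23 166 152]
(206, 176) [ 66 160 123]
(424, 190) [108  20 166]
(428, 186) [108  20 165]
btnM [248. 137.] [248.1 137.1] (np.int32(13), np.int32(13)) 122 pos [0.669 0.197 0.022] size mm [34. 34.] r 0.697
btnS [281.5 140. ] [281.6 140.1] (np.int32(8), np.int32(9)) 53 pos [0.659 0.108 0.022] size mm [21. 24.] r 0.668
btnL [259.  277.5] [259.1 277.2] (np.int32(17), np.int32(18)) 247 pos [0.302 0.167 0.022] size mm [44. 46.] r 0.345
housM [248.5 138. ] [248.8 138.4] (np.int32(20), np.int32(19)) 153 pos [0.668 0.197 0.012] size mm [53. 51.] r 0.697
housS [282.  140.5] [282.1 140.7] (np.int32(13), np.int32(14)) 83 pos [0.66  0.108 0.012] size mm [35. 37.] r 0.669
housL [260. 277.] [260.1 276.9] (np.int32(27), np.int32(27)) 295 pos [0.302 0.167 0.012] size mm [70. 70.] r 0.345
green [204. 176.] [204.3 176. ] (np.int32(21), np.int32(21)) 372 pos [0.561 0.299 0.062] size mm [53. 53.] r 0.636
yellow [255.5 181.5] [255.4 181.6] (np.int32(22), np.int32(22)) 375 pos [0.546 0.169 0.062] size mm [55. 55.] r 0.571
blue [215. 227.] [215.5 226.8] (np.int32(21), np.int32(21)) 345 pos [0.433 0.27  0.062] size mm [52. 52.] r 0.51
red [264.5 228.5] [264.8 228.5] (np.int32(22), np.int32(22)) 370 pos [0.428 0.147 0.062] size mm [55. 55.] r 0.452
rust [350.  166.5] [349.9 166.2] (np.int32(19), np.int32(20)) 289 pos [ 0.59  -0.071  0.006] size mm [50. 53.] r 0.594
ochre [356.  203.5] [356.4 203.2] (np.int32(19), np.int32(20)) 286 pos [ 0.491 -0.086  0.006] size mm [50. 53.] r 0.499
olive [392. 197.] [391.9 197. ] (np.int32(19), np.int32(19)) 276 pos [ 0.507 -0.181  0.006] size mm [50. 50.] r 0.539
purple [420. 154.] [420.3 153.9] (np.int32(19), np.int32(19)) 281 pos [ 0.621 -0.257  0.006] size mm [50. 50.] r 0.672
white [427.5 191. ] [427.5 190.8] (np.int32(20), np.int32(19)) 296 pos [ 0.522 -0.275  0.006] size mm [53. 50.] r 0.59
```

View pics/crop.png

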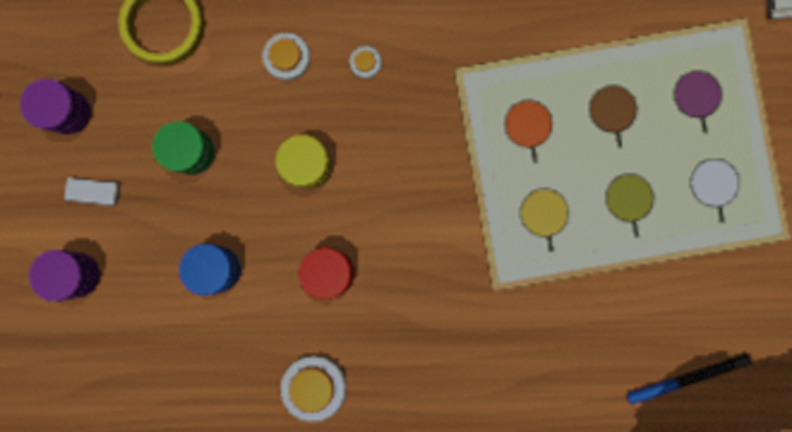

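The crop confirms the choices. The middle button measures 34/52 mm, the green lid is at (0.561, 0.299) and the white tree at (0.522, -0.275). Tree spacings come out at 96 and 100 mm, matching the given sizes. I'll move high with the fingers closed.

>>> arm_command(
  plan=[
    {"offset": [0,0,0.13],"turn": [0,0,0],"fingers": 0},
    {"offset": [0,0,0.2],"turn": [0,0,0],"fingers": 0},
    {"offset": [0.5,1,0.2],"turn": [0,0,0],"fingers": 0},
    {"offset": [0.5,1,0.2],"turn": [0,0,0],"fingers": 0},
    {"offset": [0.5,1,0.2],"turn": [0,0,0],"fingers": 0},
    {"offset": [0.5,1,0.2],"turn": [0,0,0],"fingers": 0},
    {"offset": [0.5,1,0.2],"turn": [0,0,0],"fingers": 0},
    {"offset": [0.5,1,0.2],"turn": [0,0,0],"fingers": 0},
    {"offset": [0.5,1,0.2],"turn": [0,0,0],"fingers": 0},
    {"offset": [0.5,1,0.2],"turn": [0,0,0],"fingers": 0},
    {"offset": [0.5,1,0.2],"turn": [0,0,0],"fingers": 0},
    {"offset": [0.5,1,0.2],"turn": [0,0,0],"fingers": 0},
  ],
)

```text
time: 1.1
eef_pos: [0.4352, -0.3093, 0.3012]
eef_rot: [-180.0, -0.0, 25.2]
ft_force: [-0.2, -0.4, -0.7]
grip_width: 0.0149
grasp_force: 0.0
```

>>> arm_command(
  plan=[
    {"offset": [0.4,0.9,0],"turn": [0,0,0],"fingers": 0},
    {"offset": [0.4,0.9,0],"turn": [0,0,0],"fingers": 0},
    {"offset": [0.4,0.9,0],"turn": [0,0,0],"fingers": 0},
    {"offset": [0.4,0.9,0],"turn": [0,0,0],"fingers": 0},
    {"offset": [0.4,0.9,0],"turn": [0,0,0],"fingers": 0},
    {"offset": [0.4,0.9,0],"turn": [0,0,0],"fingers": 0},
    {"offset": [0.4,0.9,0],"turn": [0,0,0],"fingers": 0},
    {"offset": [0.4,0.9,0],"turn": [0,0,0],"fingers": 0},
    {"offset": [0.4,0.9,0],"turn": [0,0,0],"fingers": 0},
  ],
)

```text
time: 1.85
eef_pos: [0.5544, -0.0407, 0.3008]
eef_rot: [-179.9, 0.0, 25.1]
ft_force: [-1.0, -1.7, 0.4]
grip_width: 0.0004
grasp_force: 0.0
```

>>> arm_command(
  plan=[
    {"offset": [0.38,0.79,0],"turn": [0,0,0],"fingers": 0},
    {"offset": [0.38,0.79,0],"turn": [0,0,0],"fingers": 0},
    {"offset": [0.38,0.79,0],"turn": [0,0,0],"fingers": 0},
    {"offset": [0.38,0.79,0],"turn": [0,0,0],"fingers": 0},
    {"offset": [0.38,0.79,0],"turn": [0,0,0],"fingers": 0},
    {"offset": [0.38,0.79,0],"turn": [0,0,0],"fingers": 0},
    {"offset": [0.38,0.79,0],"turn": [0,0,0],"fingers": 0},
    {"offset": [0.38,0.79,-0.1],"turn": [0,0,0],"fingers": 0},
    {"offset": [0.38,0.79,-0.2],"turn": [0,0,0],"fingers": 0},
    {"offset": [0.38,0.79,-0.3],"turn": [0,0,0],"fingers": 0},
    {"offset": [0.38,0.79,-0.4],"turn": [0,0,0],"fingers": 0},
    {"offset": [0.38,0.79,-0.4],"turn": [0,0,0],"fingers": 0},
  ],
)

```text
time: 2.85
eef_pos: [0.6648, 0.1884, 0.1736]
eef_rot: [179.9, 0.8, 24.6]
ft_force: [-0.5, -0.7, -1.8]
grip_width: 0.0003
grasp_force: 0.0
```

```bash
python3 - <<'E'
from rig import *
from h import *
s=get_state(); c=camera_info("wrist"); im=snapshot("wrist"); cv2.imwrite("pics/w1.png",im[:,:,::-1])
print(s["time"],s["eef_pos"],s["eef_rot"])
f=200/np.tan(np.radians(c["fov_y"]/2))
for P in[(.669,.197,.022),(.561,.299,.062),(.659,.108,.022)]:
    q=c["R"]@np.array(P)+c["t"]; q=q/q[2]*f+[c["cx"],c["cy"],0]; print("pred",q[:2])
    try:
        g=P[2]>.05
        b=blob(im,q[:2],*(([45,100,30],[85,255,255]) if g else ([8,120,80],[24,255,255]))); print(b,ray(c,b[0],P[2]).round(4),ray(c,b[1],P[2]).round(4))
    except Exception as e: print(e)
E
```

```text
2.85 [0.66484825 0.18842273 0.17355301] [179.9210745    0.81432919  24.62695258]
pred [315.47662398 179.57013967]
(array([315.5, 178. ]), array([315.40146654, 177.96791934]), (np.int32(38), np.int32(37)), np.int32(1091)) [0.6704 0.1976 0.022 ] [0.6704 0.1977 0.022 ]
pred [153.61431968 254.07001846]
(array([155., 243.]), array([155.11357435, 245.19133697]), (np.int32(69), np.int32(53)), np.int32(2932)) [0.5714 0.3008 0.062 ] [0.5695 0.3002 0.062 ]
pred [395.3945034  226.26813513]
(array([393.5, 219.5]), array([393.47276688, 219.32244009]), (np.int32(24), np.int32(24)), np.int32(459)) [0.6644 0.1129 0.022 ] [0.6645 0.1131 0.022 ]
```

View pics/w1.png

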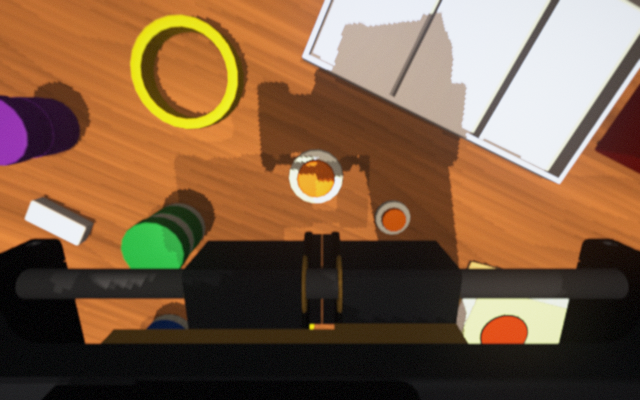

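The wrist view agrees: the middle button at (315,178) gives (0.670, 0.198). I'll settle and descend to just above it.

>>> arm_command(
  plan=[
    {"offset": [0.005,0.005,-0.1],"turn": [0,0,0],"fingers": 0},
    {"offset": [0.005,0.005,-0.2],"turn": [0,0,0],"fingers": 0},
    {"offset": [0.005,0.005,-0.3],"turn": [0,0,0],"fingers": 0},
    {"offset": [0.005,0.005,-0.4],"turn": [0,0,0],"fingers": 0},
    {"offset": [0.005,0.005,-0.4],"turn": [0,0,0],"fingers": 0},
    {"offset": [0.005,0.005,-0.4],"turn": [0,0,0],"fingers": 0},
    {"offset": [0.005,0.005,-0.4],"turn": [0,0,0],"fingers": 0},
    {"offset": [0.005,0.005,-0.4],"turn": [0,0,0],"fingers": 0},
  ],
)

```text
time: 3.57
eef_pos: [0.6715, 0.1965, 0.0648]
eef_rot: [180.0, -0.3, 24.8]
ft_force: [0.9, 0.2, 0.1]
grip_width: 0.0002
grasp_force: 0.0
```

>>> arm_command(
  plan=[
    {"offset": [-0.005,0,-0.03],"turn": [0,0,0],"fingers": 0},
    {"offset": [-0.005,0,-0.06],"turn": [0,0,0],"fingers": 0},
    {"offset": [-0.005,0,-0.08],"turn": [0,0,0],"fingers": 0},
    {"offset": [-0.005,0,-0.09],"turn": [0,0,0],"fingers": 0},
    {"offset": [-0.005,0,-0.1],"turn": [0,0,0],"fingers": 0},
    {"offset": [-0.005,0,-0.105],"turn": [0,0,0],"fingers": 0},
    {"offset": [-0.005,0,-0.105],"turn": [0,0,0],"fingers": 0},
    {"offset": [-0.005,0,-0.105],"turn": [0,0,0],"fingers": 0},
  ],
)

```text
time: 4.23
eef_pos: [0.6681, 0.1962, 0.0348]
eef_rot: [179.9, -0.0, 24.8]
ft_force: [-8.3, -3.9, 27.1]
grip_width: 0.0002
grasp_force: 13.7
```

27 N at z 0.0348 means the button is bottomed out. Next: up, then over to the green jar, high.

>>> arm_command(
  plan=[
    {"offset": [-0.005,0,0],"turn": [0,0,0],"fingers": 0},
    {"offset": [0,0,0.12],"turn": [0,0,0],"fingers": 0},
    {"offset": [0,0,0.25],"turn": [0,0,0],"fingers": 0},
    {"offset": [0,0,0.38],"turn": [0,0,0],"fingers": 0},
    {"offset": [0,0,0.5],"turn": [0,0,0],"fingers": 0},
    {"offset": [-0.36,0.35,0.5],"turn": [0,0,0],"fingers": 0},
    {"offset": [-0.36,0.35,0.5],"turn": [0,0,0],"fingers": 0},
    {"offset": [-0.36,0.35,0.5],"turn": [0,0,0],"fingers": 0},
    {"offset": [-0.36,0.35,0.5],"turn": [0,0,0],"fingers": 0},
    {"offset": [-0.36,0.35,0.5],"turn": [0,0,0],"fingers": 0},
    {"offset": [-0.36,0.35,0.5],"turn": [0,0,0],"fingers": 0},
    {"offset": [-0.36,0.35,0.5],"turn": [0,0,0],"fingers": 0},
  ],
)

```text
time: 5.23
eef_pos: [0.5604, 0.3, 0.1793]
eef_rot: [179.9, 0.0, 24.8]
ft_force: [-0.1, -0.2, -0.1]
grip_width: 0.0006
grasp_force: 0.0
```

```bash
python3 - <<'E'
from rig import *
from h import *
s=get_state(); print(s["eef_pos"],s["ft_force"]); im=snapshot("side"); c=camera_info("side")
cv2.imwrite("pics/s1.png",im[:,:,::-1])
im=cv2.imread("pics/side0.png")[:,:,::-1].copy()
f=200/np.tan(np.radians(c["fov_y"]/2))
for n,P,lo,hi in[("green",(.561,.299,.062),[45,100,30],[85,255,255]),("white",(.522,-.275,.006),[90,0,120],[150,60,255])]:
    q=c["R"]@np.array(P)+c["t"]; q=q/q[2]*f+[c["cx"],c["cy"],0]; b=blob(im,q[:2],lo,hi)
    print(n,q[:2],b,ray(c,b[1],P[2]))
E
```

```text
[0.56041639 0.3000061  0.17933072] [-0.12863087 -0.22579001 -0.12377976]
green [265.14117621 247.36435661] (array([263.5, 250. ]), array([263.81188119, 250.        ]), (np.int32(22), np.int32(17)), np.int32(303)) [0.56034312 0.30892664 0.062     ]
white [335.68906165 164.49114473] (array([335.5, 165. ]), array([335.5       , 164.70833333]), (np.int32(12), np.int32(5)), np.int32(48)) [ 0.52226532 -0.27312573  0.006     ]
```

View pics/s1.png

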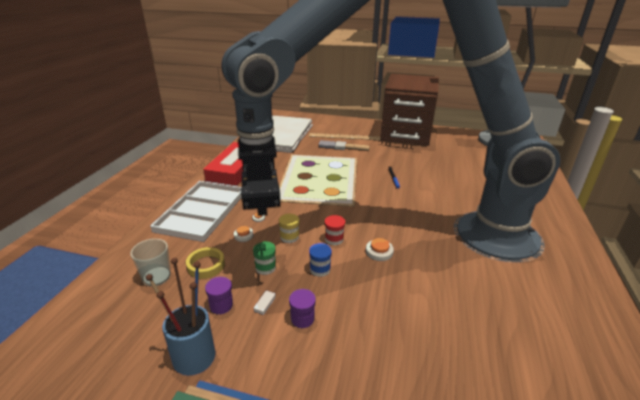

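The hand is above the green jar (lid at 264,250 in the side view), and the side view also confirms the white tree. Descend and hold.

>>> arm_command(
  plan=[
    {"offset": [0,0,-0.08],"turn": [0,0,0],"fingers": 0},
    {"offset": [0,0,-0.16],"turn": [0,0,0],"fingers": 0},
    {"offset": [0,0,-0.22],"turn": [0,0,0],"fingers": 0},
    {"offset": [0,0,-0.25],"turn": [0,0,0],"fingers": 0},
    {"offset": [0,0,-0.25],"turn": [0,0,0],"fingers": 0},
    {"offset": [0,0,-0.25],"turn": [0,0,0],"fingers": 0},
    {"offset": [0,0,-0.25],"turn": [0,0,0],"fingers": 0},
    {"offset": [0,0,-0.25],"turn": [0,0,0],"fingers": 0},
    {"offset": [0,0,-0.25],"turn": [0,0,0],"fingers": 0},
    {"offset": [0,0,-0.25],"turn": [0,0,0],"fingers": 0},
    {"offset": [0,0,-0.25],"turn": [0,0,0],"fingers": 0},
    {"offset": [0,0,-0.25],"turn": [0,0,0],"fingers": 0},
  ],
)

```text
time: 6.28
eef_pos: [0.5598, 0.3011, 0.1051]
eef_rot: [180.0, -0.0, 24.9]
ft_force: [0.2, -0.5, -0.4]
grip_width: 0.0001
grasp_force: 0.0
```

>>> arm_command(
  plan=[
    {"offset": [0,0,0],"turn": [0,0,0],"fingers": 0},
    {"offset": [0,0,0],"turn": [0,0,0],"fingers": 0},
    {"offset": [0,0,0],"turn": [0,0,0],"fingers": 0},
    {"offset": [0,0,0],"turn": [0,0,0],"fingers": 0},
    {"offset": [0,0,0],"turn": [0,0,0],"fingers": 0},
    {"offset": [0,0,0],"turn": [0,0,0],"fingers": 0},
    {"offset": [0,0,0],"turn": [0,0,0],"fingers": 0},
    {"offset": [0,0,0],"turn": [0,0,0],"fingers": 0},
    {"offset": [0,0,0],"turn": [0,0,0],"fingers": 0},
    {"offset": [0,0,0],"turn": [0,0,0],"fingers": 0},
    {"offset": [0,0,0],"turn": [0,0,0],"fingers": 0},
    {"offset": [0,0,0],"turn": [0,0,0],"fingers": 0},
  ],
)

```text
time: 7.28
eef_pos: [0.5598, 0.301, 0.1048]
eef_rot: [180.0, -0.0, 24.9]
ft_force: [-0.2, -0.8, -0.1]
grip_width: 0.0003
grasp_force: 0.0
```

>>> arm_command(
  plan=[
    {"offset": [0,0,0],"turn": [0,0,0],"fingers": 0},
    {"offset": [0,0,0],"turn": [0,0,0],"fingers": 0},
    {"offset": [0,0,0],"turn": [0,0,0],"fingers": 0},
    {"offset": [0,0,0],"turn": [0,0,0],"fingers": 0},
  ],
)

```text
time: 7.62
eef_pos: [0.5598, 0.301, 0.1048]
eef_rot: [180.0, -0.0, 24.9]
ft_force: [-0.3, -1.7, 0.1]
grip_width: 0.0003
grasp_force: 0.0
```

>>> arm_command(
  plan=[
    {"offset": [0,0,0.12],"turn": [0,0,0],"fingers": 0},
    {"offset": [0,0,0.24],"turn": [0,0,0],"fingers": 0},
    {"offset": [0,0,0.36],"turn": [0,0,0],"fingers": 0},
    {"offset": [0,0,0.48],"turn": [0,0,0],"fingers": 0},
    {"offset": [0,0,0.6],"turn": [0,0,0],"fingers": 0},
    {"offset": [-0.06,-0.95,0.6],"turn": [0,0,0],"fingers": 0},
    {"offset": [-0.06,-0.95,0.6],"turn": [0,0,0],"fingers": 0},
    {"offset": [-0.06,-0.95,0.6],"turn": [0,0,0],"fingers": 0},
    {"offset": [-0.06,-0.95,0.6],"turn": [0,0,0],"fingers": 0},
    {"offset": [-0.06,-0.95,0.6],"turn": [0,0,0],"fingers": 0},
    {"offset": [-0.06,-0.95,0.6],"turn": [0,0,0],"fingers": 0},
    {"offset": [-0.06,-0.95,0.6],"turn": [0,0,0],"fingers": 0},
  ],
)

```text
time: 8.62
eef_pos: [0.5411, 0.0128, 0.285]
eef_rot: [179.9, 0.0, 24.7]
ft_force: [-0.0, -0.4, 0.0]
grip_width: 0.0005
grasp_force: 0.0
```

>>> arm_command(
  plan=[
    {"offset": [-0.06,-0.97,0],"turn": [0,0,0],"fingers": 0},
    {"offset": [-0.06,-0.97,0],"turn": [0,0,0],"fingers": 0},
    {"offset": [-0.06,-0.97,0],"turn": [0,0,0],"fingers": 0},
    {"offset": [-0.06,-0.97,0],"turn": [0,0,0],"fingers": 0},
    {"offset": [-0.06,-0.97,0],"turn": [0,0,0],"fingers": 0},
    {"offset": [-0.06,-0.97,0],"turn": [0,0,0],"fingers": 0},
    {"offset": [-0.06,-0.97,0],"turn": [0,0,0],"fingers": 0},
    {"offset": [-0.06,-0.97,0],"turn": [0,0,0],"fingers": 0},
    {"offset": [-0.06,-0.97,0],"turn": [0,0,0],"fingers": 0},
    {"offset": [-0.06,-0.97,0],"turn": [0,0,0],"fingers": 0},
    {"offset": [-0.06,-0.97,0],"turn": [0,0,0],"fingers": 0},
  ],
)

```text
time: 9.53
eef_pos: [0.5242, -0.2731, 0.2848]
eef_rot: [-180.0, -0.0, 25.0]
ft_force: [-0.0, 1.2, -0.1]
grip_width: 0.0001
grasp_force: 0.0
```

>>> arm_command(
  plan=[
    {"offset": [-0.005,-0.005,-0.12],"turn": [0,0,0],"fingers": 0},
    {"offset": [-0.005,-0.005,-0.24],"turn": [0,0,0],"fingers": 0},
    {"offset": [-0.005,-0.005,-0.36],"turn": [0,0,0],"fingers": 0},
    {"offset": [-0.005,-0.005,-0.48],"turn": [0,0,0],"fingers": 0},
    {"offset": [-0.005,-0.005,-0.58],"turn": [0,0,0],"fingers": 0},
    {"offset": [-0.005,-0.005,-0.67],"turn": [0,0,0],"fingers": 0},
    {"offset": [-0.005,-0.005,-0.73],"turn": [0,0,0],"fingers": 0},
    {"offset": [-0.005,-0.005,-0.76],"turn": [0,0,0],"fingers": 0},
    {"offset": [-0.005,-0.005,-0.78],"turn": [0,0,0],"fingers": 0},
    {"offset": [-0.005,-0.005,-0.78],"turn": [0,0,0],"fingers": 0},
    {"offset": [-0.005,-0.005,-0.78],"turn": [0,0,0],"fingers": 0},
    {"offset": [-0.005,-0.005,-0.78],"turn": [0,0,0],"fingers": 0},
  ],
)

```text
time: 10.53
eef_pos: [0.5234, -0.2767, 0.0523]
eef_rot: [179.9, -0.1, 24.9]
ft_force: [0.5, -0.3, 0.1]
grip_width: 0.0005
grasp_force: 0.0
```

>>> arm_command(
  plan=[
    {"offset": [0,0,0],"turn": [0,0,0],"fingers": 0},
    {"offset": [0,0,0],"turn": [0,0,0],"fingers": 0},
    {"offset": [0,0,0],"turn": [0,0,0],"fingers": 0},
    {"offset": [0,0,0],"turn": [0,0,0],"fingers": 0},
    {"offset": [0,0,0],"turn": [0,0,0],"fingers": 0},
    {"offset": [0,0,0],"turn": [0,0,0],"fingers": 0},
    {"offset": [0,0,0],"turn": [0,0,0],"fingers": 0},
    {"offset": [0,0,0],"turn": [0,0,0],"fingers": 0},
    {"offset": [0,0,0],"turn": [0,0,0],"fingers": 0},
    {"offset": [0,0,0],"turn": [0,0,0],"fingers": 0},
    {"offset": [0,0,0],"turn": [0,0,0],"fingers": 0},
    {"offset": [0,0,0],"turn": [0,0,0],"fingers": 0},
  ],
)

```text
time: 11.53
eef_pos: [0.5222, -0.2765, 0.0508]
eef_rot: [180.0, 0.0, 24.9]
ft_force: [1.5, 1.4, 0.1]
grip_width: 0.0006
grasp_force: 0.0
```

>>> arm_command(
  plan=[
    {"offset": [0,0,0],"turn": [0,0,0],"fingers": 0},
    {"offset": [0,0,0],"turn": [0,0,0],"fingers": 0},
    {"offset": [0,0,0],"turn": [0,0,0],"fingers": 0},
    {"offset": [0,0,0],"turn": [0,0,0],"fingers": 0},
    {"offset": [0,0,0],"turn": [0,0,0],"fingers": 0},
    {"offset": [0,0,0],"turn": [0,0,0],"fingers": 0},
    {"offset": [0,0,0],"turn": [0,0,0],"fingers": 0},
    {"offset": [0,0,0],"turn": [0,0,0],"fingers": 0},
    {"offset": [0,0,0],"turn": [0,0,0],"fingers": 0},
    {"offset": [0,0,0],"turn": [0,0,0],"fingers": 0},
    {"offset": [0,0,0],"turn": [0,0,0],"fingers": 0},
    {"offset": [0,0,0],"turn": [0,0,0],"fingers": 0},
  ],
)

```text
time: 12.53
eef_pos: [0.5223, -0.2765, 0.0508]
eef_rot: [180.0, -0.0, 24.9]
ft_force: [-0.2, 0.3, 0.2]
grip_width: 0.0007
grasp_force: 0.0
```

```bash
python3 - <<'E'
from rig import *
import cv2
cv2.imwrite("pics/s2.png",snapshot("side")[:,:,::-1])
E
```

```text
(no output)
```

View pics/s2.png

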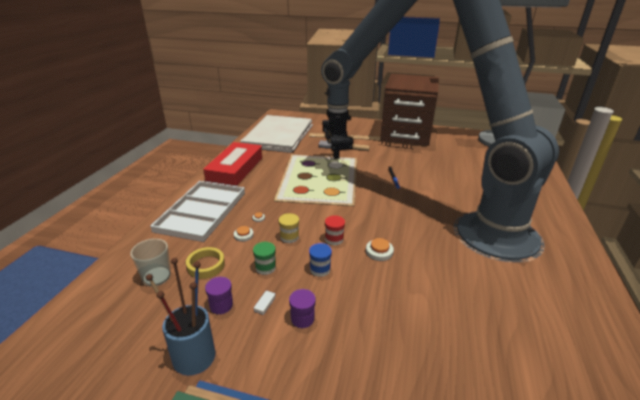

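The fingertips hover just above the white tree at about (336,160). The jars, tape, eraser and marker look unmoved.

```bash
python3 -c "
from rig import *
print(close_job())"
```

```text
the job is handed in; nothing more can be done
None
```

I pressed the middle-sized call button fully down and released it, pointed at the green-lidded jar for about two seconds, and handed the job in with the hand still pointing at the white tree, about 25 mm clear of it; no verdict came back.

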